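# Clamp a battery pack in its test cradle

## Robot

A 6-joint arm with a two-finger parallel gripper is mounted at the origin on a cart in front of the work surface, level with it; the furniture and walls round the work are solid. World frame = base frame: x ahead of the robot, y to its left, z up, the work surface at z = 0. Lengths are in m, angles in degrees, forces in N, time in s.
With the tool pointing down it reaches from about 0.275 to 0.75 m from the base axis. Payload 10.2 kg.
Tool frame: the origin (TCP) lies midway between the tips of the shut fingers; the grasp point (between the pads) lies ctrl.tcp_to_grasp behind it (ctrl.tcp_to_grasp is the distance from the TCP to the grasp point, in m); z points along the fingers, y is the line along which they close (so a half turn about z gives the same grasp; the last joint's range is limited). The gripper opens to 88 mm and grips with 3 to 60 N. Pads are 18 mm wide; open, the fingers measure 123 mm over their backs; the gripper's body (75 mm by 187 mm) begins 45 mm behind the grasp point.
Start: joints at [59.737, 17.928, 85.812, -0, 76.261, -12.8], TCP at [0.158, 0.501, 0.239] pointing down, gripper open.
Joint ranges: [-168.41, 168.41], [-55.51, 124.54], [10.69, 146.95], [-70.63, 250.63], [1, 178], [-165.06, 165.06]. Speed limits (degrees/s): [136.94, 136.94, 172.46, 180, 180, 180].

## Interface

Orientations are given as a 3x3 rotation matrix whose columns are the frame's x, y, z axes.
In Python, from station import ctrl gives the robot as it stands.
- The arm moves only by the tool step_arm, never from a script. Its argument "series" is a list of rows, each a list of 3 entries, a list of its own where there are three numbers: the turn, a rotation vector about the tool's x, y, z in rad, then the shift along the tool's x, y, z in cm, then the closure, from -1 (fully open) to 1 (shut). A call has 1 to 20 rows; each row is the pose to reach, as a shift and turn from the pose commanded when the call began, along the tool's axes at that moment; what a row does not reach only later rows make up. A row lasts 1/10 s, in which the tool goes at most 50 mm and 8.59 degrees, less where a joint would pass 70% of its speed; a pose out of reach is approached as far as the arm can. A call with a gripper value outside its range is refused whole. The fingers move at their own pace and stop on an object; "grip_force" is the grip in N (left out, the last holds). Time passes only in rows, so rows that repeat a pose let the fingers close. It gives the time, the measured TCP pose, the force, the opening and the grip force at its end, in the units of the state.
- ctrl.get_obs(): the state, without advancing time (a new reading comes with each control period).
- ctrl.camera(name): name is "scene" or "top"; returns a dict with "image" (420x560x3 uint8, red, green, blue), "vertical_fov" (degrees; the focal length in pixels is half the picture's height over the tangent of half this angle, whatever the lens; pixels are square), "cx", "cy" (the principal point, pixels), "k1" (the pictures are not rectified: a ray, as slopes to the right and down, at radius r is drawn at 1 + k1 r^2 times it, then the intrinsics apply), "world_to_cam" (4x4, takes a point from world to camera coordinates). Camera axes: x right, y down, z forward; pixel columns grow to the right and rows downward; lengths in m; the calibration is good to about 2 mm. A picture is of the moment at which its call begins. There is no depth.
- ctrl.job_done(): hands the job in; it is judged then, once.
The state is a dict: "time": time; "joints": joint angles; "joint_vel": joint speeds; "tau": joint torques, N m; "eef_pos": TCP position; "orientation": TCP orientation; "force": force on the tool from outside, world axes, zero at the start; "ft_torque": the same for the moment, N m; "gripper_width": finger opening in m; "finger_force": force on a finger pad.
Only numpy, scipy, OpenCV 4.12 (cv2) and the standard library are available. Lean on these libraries where they do the work, as an engineer would, in place of code of your own. Each camera call takes 0.05 s, during which the arm holds its last target. There are 200 camera calls.

## Task

Set the small grey battery pack down in the nest of the test cradle, on its spring contacts, then close the cover over it and shoot the barrel bolt fully home into its keeper so that the cover stays down and holds the pack. Handle the pack gently throughout: pinch it lightly and press the cover no further than the bolt needs to find its keeper, because a crushed pack is scrap. Leave the other things on the table where they lie.

Things in the scene. Friction and masses are not known exactly. Their poses are not given: they have to be found in the camera images.
- pack: Rechargeable battery pack with a thin case: a plain dark grey rounded block, 27 mm (its x) x 58 mm (its y) x 14 mm high, 30 to 60 g, lying flat and loose on the table. Origin: centre of its underside. It is crushed by more than 20 N from the fingers (both added together) or more than 20 N from the cover. Either way round in the nest is right.
- cradle: Test cradle, fixed to the table. Grey base plate from x = -102 to +78 mm, 90 mm wide, top 12 mm above the table; origin on the table. Hinge axis of the cover: along its y at x = +62, 39 mm above the table. At the -x end a steel strike (x = -92 to -82 mm, 48 mm wide, its top 62 to 74 mm high) has the keeper hole: 12.5 mm high, 16 mm wide.
- nest (a point): Middle of the nest, level with the tips of the six brass spring contacts (23 mm above the table): the pack's underside rests here, pack y along cradle x. Pocket 63 mm along x, 34 mm along y, formed by four black corner stops 7 mm higher than this point; its long sides are open over the middle 47 mm for the fingers. The contacts sink up to 10.5 mm at 1.5 N per mm.
- cover (a joint): Angle of the cover, rad: 0 level and closed, about 1.7 standing open; it stays where it is left (friction, about 1 N at its edge). Aluminium plate, 136 mm long from the hinge axis, 50 mm wide, 5 mm thick; a rubber foot beneath, 54 mm from the hinge axis, meets a pack lying in the nest at about 0.12 rad.
- cover_edge (a point): Middle of the cover's free edge on its outer (upper) face, 136 mm from the hinge axis. Turns with the cover: z is the outward normal of that face, x points to the hinge. A guide strap of the bolt, 17 mm wide, stands 15 mm proud of the face over the last 11 mm.
- bolt (a joint): How far the bolt is shot, m: 0 drawn back, 0.022 fully home. A 10 mm round steel bar on top of the cover, sliding away from the hinge (cradle -x) with about 2 N. Drawn back, its nose is 6 mm short of the strike. With the cover level its axis is 49 mm above the table. It enters the keeper only when within about 2 mm of the hole's height.
- bolt_knob (a point): Grip point of the bolt's upright knob, a steel cylinder 13 mm in diameter from 17 mm below this point to 12 mm above it; 97 mm before and 40 mm above the hinge axis with cover level and bolt drawn back; clear round it to 21 mm below. The strike is clamped in slots, so the keeper hole lies up to 5 mm above or below the level bolt: not reported, find it by feel or eye.
- green_cell: A loose AA cell, 14 mm thick and 54 mm long, lying on the table; bystander.
- red_cell: Another loose AA cell, 14 mm thick and 54 mm long, lying on the table; bystander.
- pry_stick: A loose flat black pry stick, 12 x 140 x 6 mm, lying on the table; bystander.
Mind the look-alikes: they are no part of the job. Leave any blue look-alike of the cradle alone.

How it is judged (in metres and radians):
On the way:
1. the pack lies flat in the nest, let go, with the cover still open (x of pack in the frame of nest between -0.006 and 0.006 m and y of pack in the frame of nest between -0.005 and 0.005 m and angle between the y axis of pack and the x axis of cradle, either way round below 0.15 rad and angle between pack's own z axis and vertical below 0.1 rad and z of pack in the frame of nest below 0.003 m and contact force between the fingers and pack below 0.1 N and value of joint cover above 0.5 rad), for 0.2 s.
At the end, for the whole second after the job is handed in: Bolt shot at least 18 of its 22 mm, through the keeper hole; cover within 0.06 rad of level, bearing on the pack with more than 3 N; pack at rest and flat in the nest, within 6 mm lengthwise, 5 mm sideways and 0.15 rad of its middle and direction (x of pack in the frame of nest between -0.006 and 0.006 m and y of pack in the frame of nest between -0.005 and 0.005 m and angle between the y axis of pack and the x axis of cradle, either way round below 0.15 rad and angle between pack's own z axis and vertical below 0.1 rad and value of joint bolt above 0.018 m and value of joint cover below 0.06 rad and contact force between cover and pack above 3 N and linear speed of pack below 0.01 m/s); the robot touches nothing.
It fails at once if the fingers press the pack with more than 20 N in all (contact force between the fingers and pack above 20 N).
It fails at once if the cover presses the pack with more than 20 N (contact force between cover and pack above 20 N).
It fails at once if a bystander (either AA cell or the pry stick) is moved more than 15 mm (distance of any of green_cell, red_cell, pry_stick from where it was at the start of the episode above 0.015 m).
It also fails if it takes over 72 s, if anything falls off the work surface, if the arm or the gripper's body presses on something with over 40 N, if the wrist force passes 120 N, or if a joint passes its speed limit or range.

## Working session

There is one attempt and no reset: what is moved stays moved. The work goes in short steps, Python scripts to look and compute and a tool call to move; the robot and the scene stay as the last step left them, time stands still between calls to the robot, and variables do not carry over. Pictures are saved under pics/ and viewed, at most 10 in all, crops included, and the job is handed in when it is done.

Besides the shell and the picture viewer there is one more tool, called as name([rows], argument=value, ...), one row to a line, values as JSON. step_arm: Moves the arm, as the interface text tells. Its arguments: {"type":"object","properties":{"series":{"type":"array","items":{"type":"array"}},"grip_force":{"type":"number"}},"required":["series"]}

```bash
ls; mkdir -p pics
cat > h.py <<'E'
import numpy as np, cv2
from station import ctrl
def cam(n,fn=None):
    c=ctrl.camera(n)
    if fn: cv2.imwrite('pics/'+fn,c['image'][:,:,::-1])
    np.save('/tmp/'+n+'.npy',{k:v for k,v in c.items()},allow_pickle=True)
    return c
def load(n): return np.load('/tmp/'+n+'.npy',allow_pickle=True).item()
def K(c):
    f=c['image'].shape[0]/2/np.tan(np.radians(c['vertical_fov'])/2)
    return np.array([[f,0,c['cx']],[0,f,c['cy']],[0,0,1.]]),np.array([c['k1'],0,0,0,0.])
def ray(c,uv):
    k,d=K(c); p=cv2.undistortPoints(np.array([[uv]],float),k,d)[0,0]
    T=np.array(c['world_to_cam']); R=T[:3,:3]
    o=-R.T@T[:3,3]; v=R.T@np.array([p[0],p[1],1]); return o,v/np.linalg.norm(v)
def atz(c,uv,z):
    o,v=ray(c,uv); return o+v*(z-o[2])/v[2]
def tri(*cu):
    A=np.zeros((3,3));b=np.zeros(3)
    for c,uv in cu:
        o,v=ray(c,uv);P=np.eye(3)-np.outer(v,v);A+=P;b+=P@o
    x=np.linalg.solve(A,b)
    return x,[np.linalg.norm(np.cross(x-ray(c,uv)[0],ray(c,uv)[1])) for c,uv in cu]
def proj(c,P):
    k,d=K(c);T=np.array(c['world_to_cam'])
    r,_=cv2.Rodrigues(T[:3,:3]);return cv2.projectPoints(np.array(P,float).reshape(-1,1,3),r,T[:3,3],k,d)[0][:,0]
E
python3 - <<'E'
from h import *
for n in('scene','top'):
    c=cam(n,n+'0.png');T=np.array(c['world_to_cam']);print(n,-T[:3,:3].T@T[:3,3],c['vertical_fov'],c['k1'],T[2,:3])
o=ctrl.get_obs();print(o,ctrl.tcp_to_grasp)
a=load('scene')['image'];b=load('top')['image']
E
```

```text
pics
scene [ 0.10307957 -0.81824182  0.61700762] 43.99447204223735 -0.18559854090321767 [ 0.42318044  0.78335945 -0.45526507]
top [0.32345675 0.08468093 1.35414181] 44.53325224958842 -0.1047525868774792 [ 0.21215893  0.01315051 -0.97714669]
{'time': 0.1, 'joints': array([ 5.97350844e+01,  1.79546419e+01,  8.58475078e+01, -6.54519833e-04,
        7.62603067e+01, -1.27991052e+01]), 'joint_vel': array([ 0.06376409, -0.06511319, -0.07062631,  0.01914487,  0.00844982,
        0.05458458]), 'tau': array([ 2.06482793e-03, -4.02810967e+01, -2.52642041e+01,  6.94768899e-02,
        3.42900516e-02, -7.91118987e-05]), 'eef_pos': array([0.15747243, 0.50061002, 0.23824667]), 'orientation': array([[-9.53896972e-01,  3.00133762e-01, -5.39809543e-04],
       [ 3.00134159e-01,  9.53896530e-01, -9.47090433e-04],
       [ 2.30668635e-04, -1.06544198e-03, -9.99999406e-01]]), 'force': array([-0.21977196,  0.89630166, -0.21013593]), 'ft_torque': array([-0.06463345,  0.03232683,  0.01310814]), 'finger_force': 0.0, 'gripper_width': 0.0879747887892096} 0.0187
```

View pics/scene0.png

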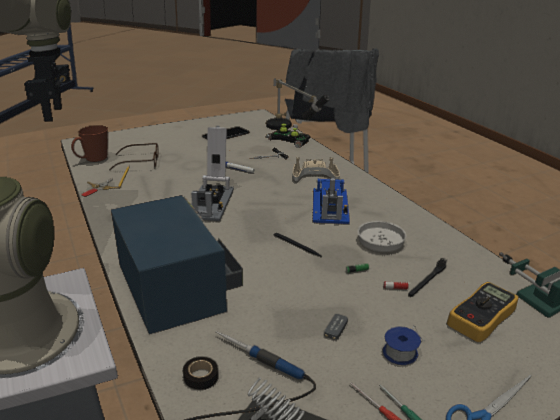

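View pics/top0.png

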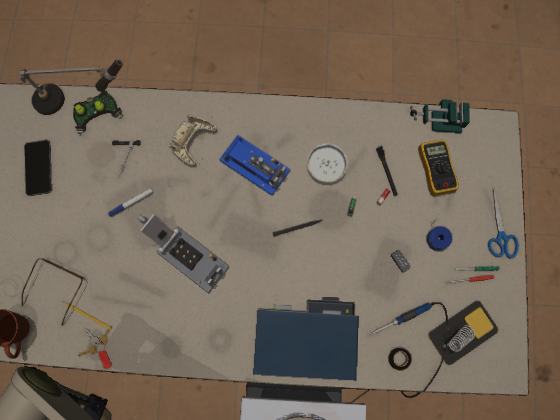

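The pack candidate is the plain dark grey block at scene (336,326) / top (400,260). The grey cradle with its cover standing open is at scene (213,185) / top (185,255), and the blue one at top (255,165) is the look-alike. I'll confirm with one mosaic of enlarged crops.

Run:
```python
from h import *
s=load('scene')['image'];t=load('top')['image']
def cr(i,x,y,w,h,W,H): return cv2.resize(i[y:y+h,x:x+w],(W,H),interpolation=cv2.INTER_CUBIC)
m=np.zeros((600,800,3),np.uint8)
m[:360,:400]=cr(t,130,205,100,90,400,360)      #x4
m[:480,400:800]=cr(s,180,120,80,96,400,480)    #x5
m[360:600,:200]=cr(t,380,240,40,48,200,240)  #x5
m[360:600,200:400]=cr(s,316,306,40,48,200,240)  #x5
cv2.imwrite('pics/m1.png',m[:,:,::-1])
```

```text
(no output)
```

View pics/m1.png

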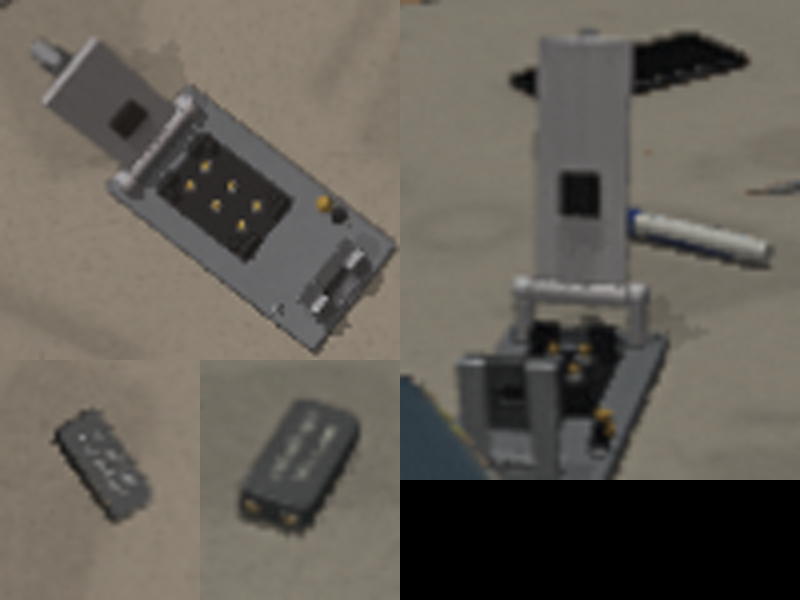

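The crops show one plain dark grey block with contacts at its end, which is the pack. They also show the grey cradle with six brass contacts in the nest and the strike at its lower-right end. Now to measure them.

Run:
```python
from h import *
s=load('scene');t=load('top')
T4=lambda x,y:(130+(x+.5)/4-.5,205+(y+.5)/4-.5)
T5=lambda x,y:(380+(x+.5)/5-.5,240+(y-360+.5)/5-.5)
S5=lambda x,y:(316+(x-200+.5)/5-.5,306+(y-360+.5)/5-.5)
SC=lambda x,y:(180+(x-400+.5)/5-.5,120+(y+.5)/5-.5)
np.set_printoptions(precision=4,suppress=True)
pc=tri((t,T5(103,466)),(s,S5(302,453)));print('pack ctr tri',pc)
for q in [(97,408),(57,436),(150,490),(112,522)]: print('packcorner',atz(t,T5(*q),.014))
for q in [(297,402),(358,414),(312,518),(241,496)]: print('packcorner s',atz(s,S5(*q),.014))
b=[atz(t,T4(*q),.012) for q in [(192,87),(110,185),(397,240),(315,352)]]
b=np.array(b);print('base',b,[np.linalg.norm(b[i]-b[j]) for i,j in((0,1),(2,3),(0,2),(1,3))])
ax=(b[0]+b[1]-b[2]-b[3]);ax/=np.linalg.norm(ax);print('cx axis',ax,np.degrees(np.arctan2(ax[1],ax[0])),'origin',b.mean(0)+ax*.012)
cc=[(204,166),(190,185),(232,186),(216,206),(256,205),(241,225)]
n=np.array([atz(t,T4(*q),.023) for q in cc]);print('contacts',n,n.mean(0))
print('contact check tri',tri((t,T4(204,166)),(s,SC(556,346))),tri((t,T4(256,205)),(s,SC(573,370))),tri((t,T4(232,186)),(s,SC(584,348))))
nest=n.mean(0)
print('proj scene',[proj(s,q)[0] for q in n])
```

```text
pack ctr tri (array([ 0.5251, -0.2379,  0.0113]), [np.float64(0.00044108514744315856), np.float64(0.0004410851474430996)])
packcorner [ 0.5552 -0.2334  0.014 ]
packcorner [ 0.5389 -0.2122  0.014 ]
packcorner [ 0.5129 -0.2624  0.014 ]
packcorner [ 0.4948 -0.2423  0.014 ]
packcorner s [ 0.5373 -0.2159  0.014 ]
packcorner s [ 0.5533 -0.2317  0.014 ]
packcorner s [ 0.5083 -0.271   0.014 ]
packcorner s [ 0.4926 -0.2501  0.014 ]
base [[0.5807 0.36   0.012 ]
 [0.511  0.4081 0.012 ]
 [0.4868 0.2143 0.012 ]
 [0.4101 0.2619 0.012 ]] [np.float64(0.08466455322311991), np.float64(0.09029890397427745), np.float64(0.17328891438338007), np.float64(0.17761098565624664)]
cx axis [0.5549 0.8319 0.    ] 56.29447435307372 origin [0.5038 0.3211 0.012 ]
contacts [[0.5261 0.3444 0.023 ]
 [0.5129 0.3524 0.023 ]
 [0.5141 0.3246 0.023 ]
 [0.5002 0.3339 0.023 ]
 [0.5025 0.3076 0.023 ]
 [0.4887 0.3162 0.023 ]] [0.5074 0.3298 0.023 ]
contact check tri (array([0.5192, 0.3457, 0.0258]), [np.float64(0.006744511273326372), np.float64(0.00674451127332636)]) (array([0.5038, 0.3054, 0.0315]), [np.float64(0.002494436659780145), np.float64(0.0024944366597801967)]) (array([0.5155, 0.3216, 0.0343]), [np.float64(0.003143852369712424), np.float64(0.0031438523697125383)])
proj scene [array([216.0493, 189.0829]), array([210.2594, 188.8355]), array([214.4483, 192.963 ]), array([208.1511, 192.5645]), array([212.6079, 196.4785]), array([206.3516, 196.164 ])]
```

```bash
cat > fit.py <<'E'
from h import *
from scipy.optimize import minimize
np.set_printoptions(precision=4,suppress=True)
s=load('scene');t=load('top')
def box(x,y,a,hx,hy,z0,z1):
    R=np.array([[np.cos(a),-np.sin(a)],[np.sin(a),np.cos(a)]])
    return np.array([[*(R@[i*hx,j*hy]+[x,y]),z] for i in(-1,1) for j in(-1,1) for z in(z0,z1)])
def mask(c,win,thr):
    x,y,w,h=win;g=c['image'][y:y+h,x:x+w].astype(float).max(2);m=(g<thr).astype(np.uint8)
    n,l,st,ct=cv2.connectedComponentsWithStats(m);k=1+np.argmax(st[1:,4]);return (l==k)
ms=[(t,(380,240,42,46),mask(t,(380,240,42,46),98)),(s,(316,306,42,46),mask(s,(316,306,42,46),98))]
for c,w,m in ms: print(m.sum())
def cost(p):
    e=0
    for c,(x,y,w,h),m in ms:
        q=(proj(c,box(p[0],p[1],p[2],.029,.0135,0,.014))-[x,y]+.5)*8
        hu=cv2.convexHull(q.astype(np.float32)).astype(np.int32)
        im=np.zeros((h*8,w*8),np.float32);cv2.fillConvexPoly(im,hu,1)
        im=im.reshape(h,8,w,8).mean((1,3));e+=np.abs(im-m).sum()/m.sum()
    return e
r=minimize(cost,[.525,-.239,np.radians(36)],method='Nelder-Mead',options=dict(initial_simplex=[[.525,-.239,.63],[.53,-.239,.63],[.525,-.234,.63],[.525,-.239,.75]]))
print('pack',r.x,np.degrees(r.x[2]),r.fun)
im=t['image'][205:295,130:230].astype(int);y=(im[:,:,0]-im[:,:,2]>50)
n,l,st,ct=cv2.connectedComponentsWithStats(y.astype(np.uint8))
for i in range(1,n):
    w=np.where(l==i,im[:,:,0]-im[:,:,2],0);Y,X=np.mgrid[:90,:100];u=(w*X).sum()/w.sum()+130;v=(w*Y).sum()/w.sum()+205
    print(st[i,4],(u,v),atz(t,(u,v),.023))
E
python3 fit.py
```

```text
218
424
pack [ 0.5252 -0.2388  0.6407] 36.70803265762867 0.3725840347498702
1 (np.float64(181.0), np.float64(246.0)) [0.5265 0.3434 0.023 ]
2 (np.float64(177.0), np.float64(250.5796178343949)) [0.5137 0.3528 0.023 ]
1 (np.float64(187.0), np.float64(251.0)) [0.5143 0.3263 0.023 ]
9 (np.float64(210.17528735632186), np.float64(255.22701149425288)) [0.507  0.2642 0.023 ]
2 (np.float64(183.42105263157896), np.float64(256.0)) [0.5005 0.3344 0.023 ]
2 (np.float64(193.63309352517985), np.float64(256.0)) [0.5022 0.3075 0.023 ]
2 (np.float64(190.0), np.float64(260.5740740740741)) [0.4895 0.316  0.023 ]
```

```bash
cat > mv.py <<'E'
from h import *
from scipy.spatial.transform import Rotation as Ro
np.set_printoptions(precision=4,suppress=True)
NEST=np.array([.5076,.330]);A=np.radians(56.4)
def cw(x,y,z): # cradle mm -> world m (nest at cradle x=8)
    x=(x-8)/1e3;y=y/1e3
    return [NEST[0]+x*np.cos(A)-y*np.sin(A),NEST[1]+x*np.sin(A)+y*np.cos(A),z/1e3]
def tgt(p,yaw,tilt=0):
    a=np.radians(yaw);M=np.array([[np.cos(a),np.sin(a),0],[np.sin(a),-np.cos(a),0],[0,0,-1]])
    M=M@Ro.from_euler('y',tilt,degrees=True).as_matrix()
    o=ctrl.get_obs();R=np.array(o['orientation'])
    print('turn',Ro.from_matrix(R.T@M).as_rotvec(),'shift cm',R.T@(np.array(p)-o['eef_pos'])*100)
E
python3 - <<'E'
from mv import *
tgt([.42,.15,.26],36.7); tgt([.5252,-.2388,.10],36.7)
t=load('top');
print(atz(t,(305,305),.0),atz(t,(305,312),.12),atz(t,(210.2,255.2),.02),atz(t,(389,262),0))
E
```

```text
turn [-0.0009  0.001   2.1962] shift cm [-35.5649 -25.5675  -2.1563]
turn [-0.0009  0.001   2.1962] shift cm [-57.2728 -59.4806  13.8748]
[0.3947 0.0083 0.    ] [0.3719 0.0142 0.12  ] [0.5075 0.2646 0.02  ] [ 0.5214 -0.2102  0.    ]
```

step_arm([
  [[0,0,0.5],[-10,-7,-2.2],-1],
  [[0,0,1.0],[-20,-14,-2.2],-1],
  [[0,0,1.4],[-35.6,-25.6,-2.2],-1],
  [[0,0,1.4],[-35.6,-25.6,-2.2],-1],
  [[0,0,1.4],[-35.6,-25.6,-2.2],-1],
  [[0,0,1.4],[-35.6,-25.6,-2.2],-1],
  [[0,0,1.4],[-35.6,-25.6,-2.2],-1],
  [[0,0,1.4],[-35.6,-25.6,-2.2],-1],
  [[0,0,2.196],[-35.6,-25.6,-2.2],-1],
  [[0,0,2.196],[-57.3,-59.5,0],-0.3],
  [[0,0,2.196],[-57.3,-59.5,0],-0.3],
  [[0,0,2.196],[-57.3,-59.5,0],-0.3],
  [[0,0,2.196],[-57.3,-59.5,0],-0.3],
  [[0,0,2.196],[-57.3,-59.5,0],-0.3],
  [[0,0,2.196],[-57.3,-59.5,0],-0.3],
  [[0,0,2.196],[-57.3,-59.5,0],-0.3],
  [[0,0,2.196],[-57.3,-59.5,0],-0.3],
  [[0,0,2.196],[-57.3,-59.5,0],-0.3],
  [[0,0,2.196],[-57.3,-59.5,13.9],-0.3],
  [[0,0,2.196],[-57.3,-59.5,13.9],-0.3],
], grip_force=4)

```text
time: 2.1
eef_pos: [0.5257, -0.2388, 0.1379]
orientation: [[0.802, 0.598, 0.002], [0.598, -0.802, -0.001], [0.001, 0.002, -1.0]]
force: [-0.2, -0.4, -0.3]
gripper_width: 0.0575
finger_force: 0.0
```

Run:
```python
from mv import *
print(ctrl.get_obs()['gripper_width']);tgt([.5252,-.2388,.04],36.7);tgt([.5252,-.2388,.003],36.7)
```

```text
0.05749701424872623
turn [ 0.0021 -0.0008 -0.0001] shift cm [-0.0506 -0.0539  9.7947]
turn [ 0.0021 -0.0008 -0.0001] shift cm [-0.0536 -0.0618 13.4946]
```

step_arm([
  [[0,0,0],[0,0,0],-0.3],
  [[0,0,0],[0,0,0],-0.3],
  [[0,0,0],[0,0,0],-0.3],
])

```text
time: 2.4
eef_pos: [0.5267, -0.2392, 0.1417]
orientation: [[0.801, 0.598, 0.004], [0.598, -0.801, -0.003], [0.001, 0.004, -1.0]]
force: [-0.9, 0.0, 0.0]
gripper_width: 0.0576
finger_force: 0.0
```

Run:
```python
from mv import *
print(ctrl.get_obs()['eef_pos']);tgt([.5252,-.2388,.04],36.7);tgt([.5252,-.2388,.003],36.7)
c=cam('top');s=cam('scene');p=[.5252,-.2388,.0]
m=np.zeros((400,800,3),np.uint8)
for i,(k,n) in enumerate(((c,(360,220)),(s,(296,246)))):
    m[:,i*400:i*400+400]=cv2.resize(k['image'][n[1]:n[1]+100,n[0]:n[0]+100],(400,400),interpolation=cv2.INTER_CUBIC)
cv2.imwrite('pics/m2.png',m[:,:,::-1])
```

```text
[ 0.5267 -0.2392  0.1417]
turn [ 0.0043 -0.0014  0.0007] shift cm [-0.1129 -0.1677 10.1668]
turn [ 0.0043 -0.0014  0.0007] shift cm [-0.1179 -0.1836 13.8668]
```

View pics/m2.png

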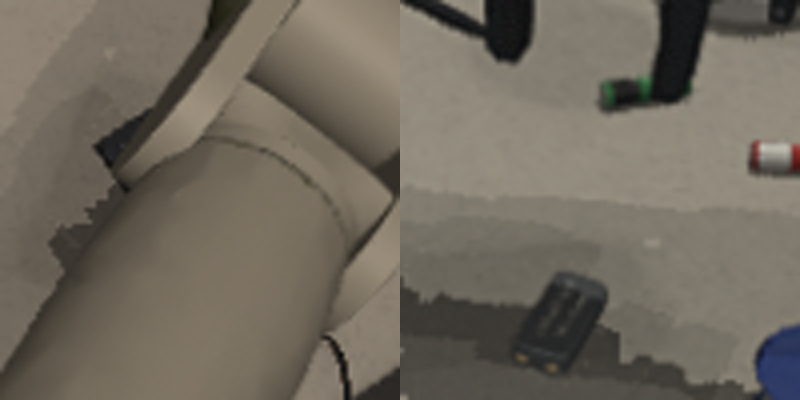

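The mosaic shows the pack at (560,325), unmoved and lying in the gripper's shadow. The finger tips are still above it, at (510,60) and (675,95). I'll descend.

step_arm([
  [[0.004,-0.001,0],[-0.12,-0.17,4],-0.3],
  [[0.004,-0.001,0],[-0.12,-0.17,7],-0.3],
  [[0.004,-0.001,0],[-0.12,-0.18,10],-0.3],
  [[0.004,-0.001,0],[-0.12,-0.18,11.5],-0.3],
  [[0.004,-0.001,0],[-0.12,-0.18,12.2],-0.3],
  [[0.004,-0.001,0],[-0.12,-0.18,12.2],-0.3],
  [[0.004,-0.001,0],[-0.12,-0.18,12.2],-0.3],
])

```text
time: 3.2
eef_pos: [0.5243, -0.2385, 0.0182]
orientation: [[0.802, 0.598, -0.001], [0.598, -0.802, 0.001], [-0.0, -0.002, -1.0]]
force: [0.5, -0.8, 0.7]
gripper_width: 0.057
finger_force: 0.0
```

Run:
```python
from mv import *
print(ctrl.get_obs()['eef_pos']);tgt([.5252,-.2388,.003],36.7)
```

```text
[ 0.5243 -0.2385  0.0182]
turn [-0.0018  0.0003  0.0003] shift cm [0.0568 0.0813 1.5163]
```

Now lower to 3 mm and close gradually: 57 mm → 32 mm, then a light pinch.

step_arm([
  [[0,0,0],[0.05,0.08,0.8],-0.3],
  [[0,0,0],[0.05,0.08,1.5],0],
  [[0,0,0],[0.05,0.08,1.5],0.2],
  [[0,0,0],[0.05,0.08,1.5],0.3],
  [[0,0,0],[0.05,0.08,1.5],0.36],
  [[0,0,0],[0.05,0.08,1.5],0.4],
  [[0,0,0],[0.05,0.08,1.5],0.43],
  [[0,0,0],[0.05,0.08,1.5],0.46],
  [[0,0,0],[0.05,0.08,1.5],0.5],
  [[0,0,0],[0.05,0.08,1.5],0.6],
  [[0,0,0],[0.05,0.08,1.5],1],
  [[0,0,0],[0.05,0.08,1.5],1],
  [[0,0,0],[0.05,0.08,1.5],1],
], grip_force=4)

```text
time: 4.5
eef_pos: [0.5244, -0.2383, 0.0018]
orientation: [[0.802, 0.598, -0.003], [0.598, -0.802, 0.003], [-0.001, -0.004, -1.0]]
force: [-0.6, 0.2, 3.6]
gripper_width: 0.027
finger_force: 4.0
```

Run:
```python
from mv import *
tgt([.5244,-.2383,.14],36.7);tgt([*NEST,.14],56.4)
print(cw(-87,0,70),cw(62,0,39))
```

```text
turn [-0.0039  0.001   0.0003] shift cm [ -0.015   -0.0571 -13.8155]
turn [-0.004   0.0003 -0.3435] shift cm [ 32.6156 -46.6156 -13.6656]
[np.float64(0.4550278028218824), np.float64(0.25087248213254054), 0.07] [np.float64(0.5374831436591406), np.float64(0.3749777469983454), 0.039]
```

step_arm([
  [[0,0,0],[0,0,-1],1],
  [[0,0,0],[0,0,-3],1],
  [[0,0,0],[0,0,-6],1],
  [[0,0,0],[0,0,-9],1],
  [[0,0,0],[1,-1.5,-12],1],
  [[0,0,-0.03],[2.6,-3.7,-13.7],1],
  [[0,0,-0.06],[4.5,-6.5,-13.7],1],
  [[0,0,-0.09],[6.7,-9.6,-13.7],1],
  [[0,0,-0.12],[9,-12.9,-13.7],1],
  [[0,0,-0.15],[11.3,-16.2,-13.7],1],
  [[0,0,-0.18],[13.6,-19.4,-13.7],1],
  [[0,0,-0.21],[15.9,-22.7,-13.7],1],
  [[0,0,-0.24],[18.2,-26,-13.7],1],
  [[0,0,-0.26],[20.5,-29.3,-13.7],1],
  [[0,0,-0.28],[22.8,-32.6,-13.7],1],
  [[0,0,-0.3],[25.1,-35.9,-13.7],1],
  [[0,0,-0.32],[27.4,-39.2,-13.7],1],
  [[0,0,-0.335],[29.6,-42.3,-13.7],1],
  [[-0.004,0,-0.343],[31.6,-45.2,-13.7],1],
  [[-0.004,0,-0.343],[32.6,-46.6,-13.7],1],
])

```text
time: 6.5
eef_pos: [0.5068, 0.3324, 0.1407]
orientation: [[0.552, 0.834, 0.0], [0.834, -0.552, 0.0], [0.0, -0.0, -1.0]]
force: [-0.5, -0.5, -0.9]
gripper_width: 0.0273
finger_force: 4.0
```

step_arm([
  [[0,0,0],[0,0,0],1],
  [[0,0,0],[0,0,0],1],
  [[0,0,0],[0,0,0],1],
])

```text
time: 6.8
eef_pos: [0.5078, 0.3287, 0.1405]
orientation: [[0.555, 0.832, -0.0], [0.832, -0.555, -0.0], [-0.0, -0.0, -1.0]]
force: [0.7, 0.3, -1.2]
gripper_width: 0.0272
finger_force: 4.0
```

Run:
```python
from mv import *
o=ctrl.get_obs();print(o['eef_pos'],o['gripper_width'],o['finger_force']);tgt([*NEST,.06],56.4);
c=cam('top');s=cam('scene')
m=np.zeros((480,800,3),np.uint8)
m[:,:400]=cv2.resize(c['image'][195:291,140:220],(400,480),interpolation=cv2.INTER_CUBIC)
m[:,400:]=cv2.resize(s['image'][120:216,180:260],(400,480),interpolation=cv2.INTER_CUBIC)
cv2.imwrite('pics/m3.png',m[:,:,::-1])
```

```text
[0.5078 0.3287 0.1405] 0.02716938402735122 3.9921963214874268
turn [-0.0001  0.0005 -0.0017] shift cm [ 0.1    -0.0843  8.0456]
```

View pics/m3.png

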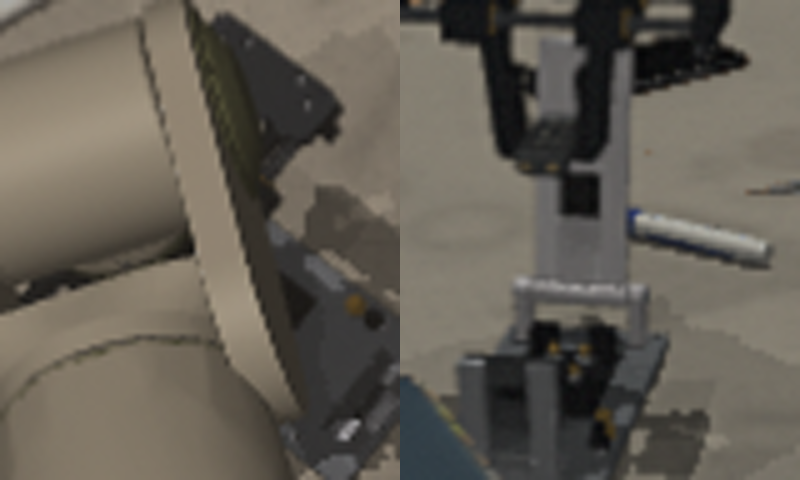

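The held pack is level at crop (543,150), above the nest at (570,360). I'll check the pinch against its projected position before lowering.

Run:
```python
from mv import *
s=load('scene');p=np.array([.5078,.3287,0]);R=np.array([[.555,-.832,0],[.832,.555,0],[0,0,1]])
for q in [(-.029,.0135,.1387),(-.029,-.0135,.1387),(-.029,.0135,.1527),(-.029,-.0135,.1527),(.029,-.0135,.1527),(.029,.0135,.1527)]:
    u=proj(s,p+R@np.array(q))[0];print((u-[180,120]+.5)*5+[400,0])
```

```text
[510.3026 178.3207]
[564.1518 181.1704]
[508.924  151.6355]
[563.0176 154.4158]
[589.1134 112.6849]
[537.0477 110.113 ]
```

Run:
```python
from mv import *
s=load('scene');k=12;x0,y0=195,135
im=cv2.resize(s['image'][y0:y0+45,x0:x0+60],None,fx=k,fy=k,interpolation=cv2.INTER_CUBIC)
p=np.array([.5078,.3287,0]);R=np.array([[.555,-.832,0],[.832,.555,0],[0,0,1]])
im=cv2.convertScaleAbs(im,alpha=1.8)
for q in [(-.029,.0135,.1387),(-.029,-.0135,.1387),(-.029,.0135,.1527),(-.029,-.0135,.1527),(.029,-.0135,.1527),(.029,.0135,.1527),(0,-.0135,.1407),(0,.0135,.1407)]:
    u=(proj(s,p+R@np.array(q))[0]-[x0,y0]+.5)*k;cv2.circle(im,tuple(int(a) for a in u),4,(255,0,0),1)
cv2.imwrite('pics/m4.png',im[:,:,::-1])
```

```text
(no output)
```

View pics/m4.png

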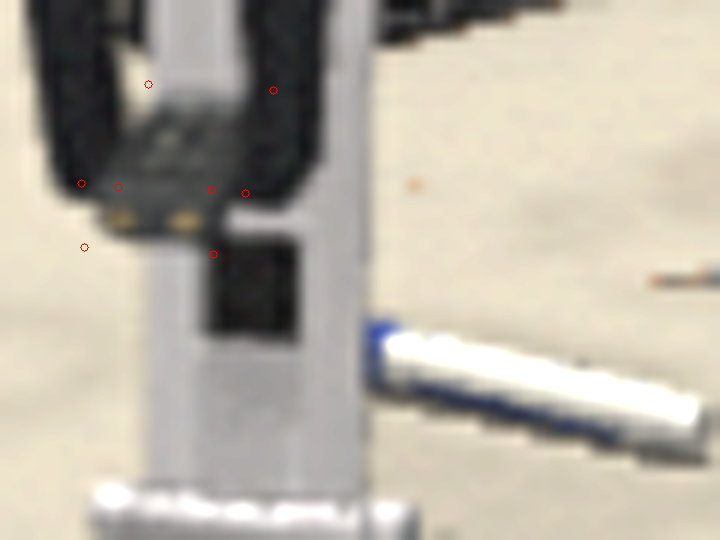

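The pack hangs flat in the fingers. It sits about 1 px right of and above the prediction, at (98,230)–(222,238) against (84,247)–(213,254). I'll lower to just above the stops and compare it directly with the nest there.

step_arm([
  [[0,0,0],[0.05,-0.05,3],1],
  [[0,0,0],[0.1,-0.08,6],1],
  [[0,0,0],[0.1,-0.08,8.5],1],
  [[0,0,0],[0.1,-0.08,9.6],1],
  [[0,0,0],[0.1,-0.08,10],1],
  [[0,0,0],[0.1,-0.08,10],1],
  [[0,0,0],[0.1,-0.08,10],1],
  [[0,0,0],[0.1,-0.08,10],1],
])

```text
time: 7.7
eef_pos: [0.508, 0.3312, 0.0414]
orientation: [[0.554, 0.833, 0.001], [0.833, -0.554, 0.001], [0.001, 0.001, -1.0]]
force: [-0.0, 0.2, 0.5]
gripper_width: 0.0272
finger_force: 4.0
```

```bash
cat > ov.py <<'E'
from mv import *
import sys
def ov(fn,under=.0018,n=1):
    s=[ctrl.camera('scene') for _ in range(n)];c=s[0];c['image']=np.mean([q['image'] for q in s],0).astype(np.uint8)
    o=ctrl.get_obs();R=np.array(o['orientation']);p=o['eef_pos'];print(p,o['gripper_width'],o['force'])
    k=12;x0,y0=188,165;im=cv2.resize(c['image'][y0:y0+50,x0:x0+60],None,fx=k,fy=k,interpolation=cv2.INTER_CUBIC)
    im=cv2.convertScaleAbs(im,alpha=2.2)
    def mark(P,col):
        u=(proj(c,P)[0]-[x0,y0]+.5)*k;cv2.circle(im,tuple(int(a) for a in u),3,col,1)
    for i in(-.029,.029):
        for j in(-.0135,.0135):
            for h in(0,.014): mark(p+R@np.array([i,j,under-h]),(255,0,0))
    for x in(-23.5,39.5):
        for y in(-17,17): mark(cw(x,y,30),(0,255,0))
    cv2.imwrite('pics/'+fn,im[:,:,::-1])
if __name__=='__main__': ov(sys.argv[1])
E
python3 ov.py m5.png
```

```text
[0.5078 0.3312 0.0412] 0.0270656494845202 [ 0.0548  0.241  -1.0325]
```

View pics/m5.png

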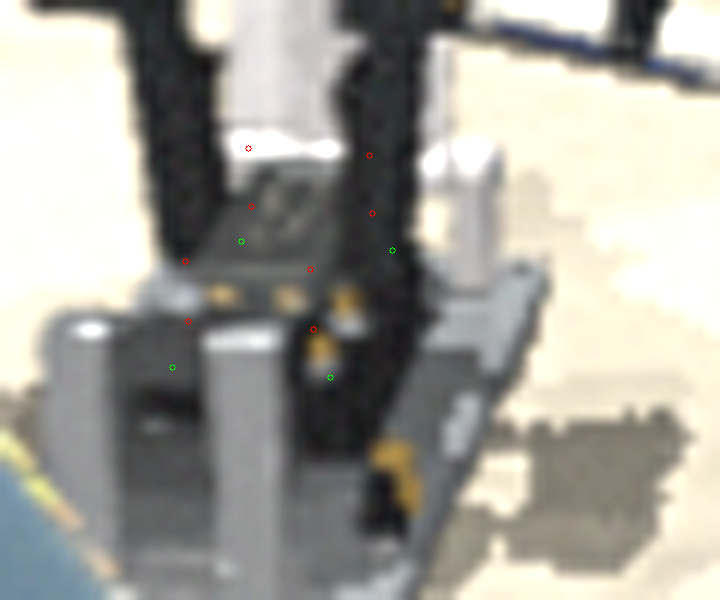

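Run:
```python
from mv import *
s=load('scene')
f=lambda P:(proj(s,P)[0]-[188,165]+.5)*12
for x in (-1,0,1):
  for y in(-1,1): print(x,y,f(cw(8+22*x,8*y,23)))
for P in [(.5265,.3434,.023),(.5143,.3263,.023),(.5022,.3075,.023),(.5137,.3528,.023),(.5005,.3344,.023),(.4895,.316,.023)]: print(f(P), ((np.array(P)[:2]-NEST)@np.array([[np.cos(A),-np.sin(A)],[np.sin(A),np.cos(A)]]))*1000)
```

```text
-1 -1 [299.8824 384.7807]
-1 1 [226.5201 380.1325]
0 -1 [322.6173 339.5687]
0 1 [250.26   335.0582]
1 -1 [344.7261 295.6439]
1 1 [273.3491 291.2641]
[345.8104 296.4812] [21.6202 -8.3268]
[321.5706 338.1965] [ 0.6259 -7.6281]
[299.9529 384.2023] [-21.729   -7.9535]
[275.7916 290.672 ] [22.3663  7.5365]
[248.4049 335.4938] [-0.2642  8.3487]
[229.9462 379.6565] [-21.6773   7.3284]
```

The pack's front face is at (197,265)–(320,315), about 2 mm right of where the TCP implies. The nest contacts at (347,300) and (320,347) match my nest estimate. I'll shift 1.3 mm to the left and back, then lower.

step_arm([
  [[0,0,0],[-0.13,-0.13,0],1],
  [[0,0,0],[-0.13,-0.13,0],1],
  [[0,0,0],[-0.13,-0.13,0.4],1],
  [[0,0,0],[-0.13,-0.13,0.8],1],
  [[0,0,0],[-0.13,-0.13,1.1],1],
  [[0,0,0],[-0.13,-0.13,1.3],1],
  [[0,0,0],[-0.13,-0.13,1.3],1],
  [[0,0,0],[-0.13,-0.13,1.3],1],
])

```text
time: 8.55
eef_pos: [0.5056, 0.3307, 0.0272]
orientation: [[0.554, 0.833, -0.0], [0.833, -0.554, -0.0], [-0.0, -0.0, -1.0]]
force: [0.6, -0.3, 0.8]
gripper_width: 0.0273
finger_force: 4.0
```

step_arm([
  [[0,0,0],[0,0,0.2],1],
  [[0,0,0],[0,0,0.25],1],
  [[0,0,0],[0,0,0.25],1],
  [[0,0,0],[0,0,0.25],1],
])

```text
time: 8.95
eef_pos: [0.5057, 0.3307, 0.0248]
orientation: [[0.554, 0.833, -0.0], [0.833, -0.554, -0.0], [-0.0, -0.0, -1.0]]
force: [-0.2, -0.3, 0.1]
gripper_width: 0.0272
finger_force: 4.0
```

step_arm([
  [[0,0,0],[0,0,0],0.36],
  [[0,0,0],[0,0,0],0.3],
  [[0,0,0],[0,0,0],0.2],
  [[0,0,0],[0,0,0],0.1],
  [[0,0,0],[0,0,0],0.1],
  [[0,0,0],[0,0,-1],0.1],
  [[0,0,0],[0,0,-3],0.1],
  [[0,0,0],[0,0,-7],0.1],
  [[0,0,0],[0,0,-11],0.1],
  [[0,0,0],[0,0,-15],0.1],
  [[0,0,0],[0,0,-18],0.5],
  [[0,0,0],[-12,0,-18],1],
  [[0,0,0],[-20,0,-18],1],
  [[0,0,0],[-20,0,-18],1],
  [[0,0,0],[-20,0,-18],1],
  [[0,0,0],[-20,0,-18],1],
  [[0,0,0],[-20,0,-18],1],
  [[0,0,0],[-20,0,-18],1],
])

```text
time: 10.75
eef_pos: [0.3956, 0.1647, 0.2054]
orientation: [[0.554, 0.833, 0.001], [0.833, -0.554, 0.0], [0.001, 0.001, -1.0]]
force: [-0.5, -0.7, 1.3]
gripper_width: 0.0004
finger_force: 0.0
```

Run:
```python
from mv import *
c=cam('top');s=cam('scene');print(ctrl.get_obs()['eef_pos'])
m=np.zeros((480,800,3),np.uint8)
m[:,:400]=cv2.resize(c['image'][215:287,155:215],(400,480),interpolation=cv2.INTER_CUBIC)
m[:,400:]=cv2.resize(s['image'][155:227,185:245],(400,480),interpolation=cv2.INTER_CUBIC)
m=cv2.convertScaleAbs(m,alpha=1.7)
cv2.imwrite('pics/m6.png',m[:,:,::-1])
```

```text
[0.3955 0.1648 0.2049]
```

View pics/m6.png

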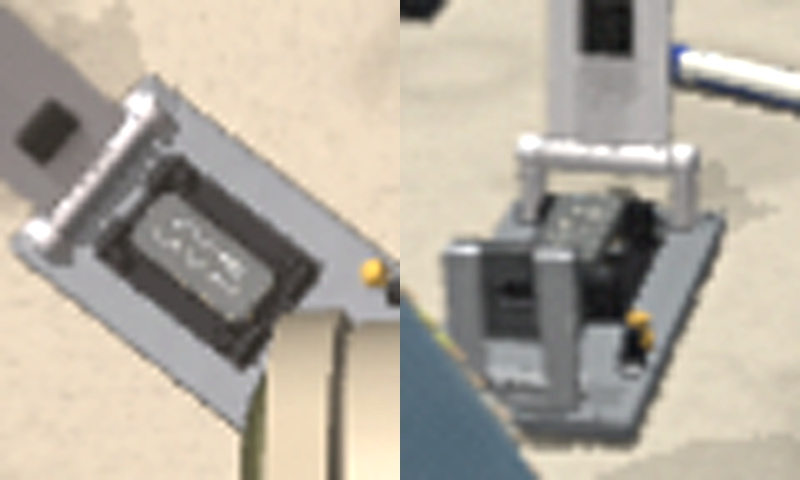

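The pack lies flat between the four black corner stops (top crop centre (205,255)), with the cover still open. Next is the keeper height by eye from the scene view, and the cover geometry.

Run:
```python
from mv import *
s=load('scene');k=16;x0,y0=187,180
f=lambda P:(proj(s,P)[0]-[x0,y0]+.5)*k
for x in(-92,-87):
  for z in (62,68,74): print('top',x,z,f(cw(x,-24,z)),f(cw(x,24,z)))
for z in (40,44,49,54,58): print(z,f(cw(-92,0,z)),f(cw(-92,-8,z)),f(cw(-92,8,z)))
print('base corner',f(cw(-102,-45,12)),f(cw(-102,45,12)))
im=cv2.resize(s['image'][y0:y0+37,x0:x0+45],None,fx=k,fy=k,interpolation=cv2.INTER_CUBIC)
cv2.imwrite('pics/m7.png',cv2.convertScaleAbs(im,alpha=1.8)[:,:,::-1])
```

```text
top -92 62 [392.7549 277.584 ] [ 79.9442 257.7329]
top -92 68 [390.9624 241.4459] [ 77.4914 221.7494]
top -92 74 [389.1705 205.1501] [ 75.0386 185.6104]
top -87 62 [400.2951 262.727 ] [ 88.5269 243.025 ]
top -87 68 [398.5288 226.6851] [ 86.1054 207.1366]
top -87 74 [396.763  190.4867] [ 83.6839 171.0941]
40 [243.6254 398.5219] [295.4171 401.9246] [191.9466 395.1246]
44 [242.2083 374.8784] [294.0733 378.265 ] [190.4566 371.4974]
49 [240.4368 345.2267] [292.3935 348.593 ] [188.5939 341.8665]
54 [238.6652 315.4668] [290.7138 318.8126] [186.7311 312.1276]
58 [237.248  291.5809] [289.37   294.9101] [185.2408 288.2588]
base corner [529.4699 613.5625] [-50.4753 573.4927]
```

View pics/m7.png

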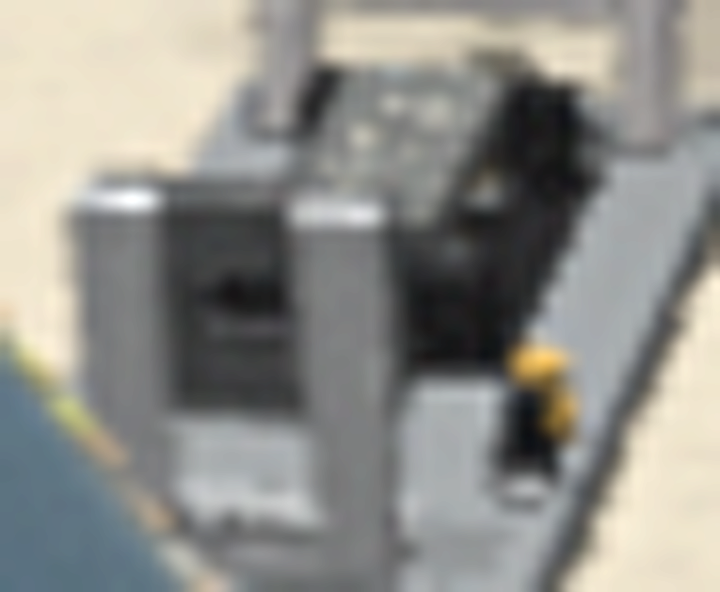

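Run:
```python
from mv import *
s=load('scene');t=load('top')
T4=lambda x,y:(130+(x+.5)/4-.5,205+(y+.5)/4-.5)
SC=lambda x,y:(180+(x-400+.5)/5-.5,120+(y+.5)/5-.5)
# outer corners of free edge: left in scene = +y side
for a,b in (((45,103),(541,38)),((98,42),(630,44))):
    X,r=tri((t,T4(*a)),(s,SC(*b)));d=X[:2]-NEST
    print(X,r,'cradle x',8+1e3*(d[0]*np.cos(A)+d[1]*np.sin(A)),'y',1e3*(-d[0]*np.sin(A)+d[1]*np.cos(A)))
tgt(cw(128,1,240),56.4);tgt(cw(128,1,165),56.4)
```

```text
[0.5353 0.414  0.1709] [np.float64(0.00023209073388938094), np.float64(0.00023209073388950029)] cradle x 93.24372278588825 y 23.40168377115951
[0.5743 0.3865 0.1702] [np.float64(0.00036147488860580117), np.float64(0.0003614748886060573)] cradle x 92.02097690055865 y -24.311685795607065
turn [0.0001 0.     0.0005] shift cm [31.9608  0.1163 -3.5064]
turn [0.0001 0.     0.0005] shift cm [31.9609  0.1157  3.9936]
```

step_arm([
  [[0,0,0],[0,0.1,-4.5],1],
  [[0,0,0],[4,0.1,-4.5],1],
  [[0,0,0],[8,0.1,-4.5],1],
  [[0,0,0],[12,0.1,-4.5],1],
  [[0,0,0],[16,0.1,-4.5],1],
  [[0,0,0],[20,0.1,-4.5],1],
  [[0,0,0],[24,0.1,-4.5],1],
  [[0,0,0],[28,0.1,-4.5],1],
  [[0,0,0],[31,0.1,-4.5],1],
  [[0,0,0],[33,0.1,-4.5],1],
  [[0,0,0],[33,0.1,-4.5],1],
  [[0,0,0],[33,0.1,-4.5],1],
  [[0,0,0],[33,0.1,-4.5],1],
])

```text
time: 12.15
eef_pos: [0.5782, 0.4381, 0.2499]
orientation: [[0.554, 0.833, -0.0], [0.833, -0.554, -0.0], [-0.0, -0.0, -1.0]]
force: [-0.2, 0.2, -0.0]
gripper_width: 0.0002
finger_force: 0.0
```

```bash
cat > cr.py <<'E'
from mv import *
def where():
    o=ctrl.get_obs();d=np.array(o['eef_pos'])[:2]-NEST
    print('cradle TCP mm',8+1e3*(d[0]*np.cos(A)+d[1]*np.sin(A)),1e3*(-d[0]*np.sin(A)+d[1]*np.cos(A)),1e3*o['eef_pos'][2],'F',o['force'],'t',o['time'])
if __name__=='__main__': where()
E
python3 - <<'E'
from cr import *
where();tgt(cw(138,1,158),56.4)
for th in np.arange(1.8,.09,-.1):
    print(round(th,2),62-130*np.cos(th)+17.5*np.sin(th)+9,39+130*np.sin(th)+17.5*np.cos(th))
E
```

```text
cradle TCP mm 137.099922614525 1.0268076583604124 249.93679465046188 F [-0.1855  0.2349 -0.0438] t 12.15
turn [-0.0001  0.0004 -0.0005] shift cm [0.0933 0.0039 9.1936]
1.8 117.57860585046974 161.62415535703636
1.7 105.1039184413364 165.66164670864922
1.6 92.28847595239385 168.43357675512314
1.5 79.26032604876954 169.9122492877119
1.4 66.14964169776668 170.08288989925404
1.3 53.08742052360446 168.94379360516538
1.2 40.204175922458845 166.5063418790812
1.1 27.628633015749987 162.79488893293419
1.0 15.486442471279945 157.84651837771898
0.9 3.898925043294488 151.71067269630942
0.8 -7.018140624389954 144.44865923051327
0.7 -17.155674820323988 136.1330376183783
0.6 -26.412386653845147 126.84689480227385
0.5 -34.69578612017498 116.68301485162777
0.4 -41.92310822997376 105.74295189517491
0.3 -48.022139969755415 94.13601542567208
0.2 -52.93194183044791 81.97817811557951
0.1 -56.60345669482392 69.39091705645293
```

step_arm([
  [[0,0,0],[0.1,0,3],1],
  [[0,0,0],[0.1,0,6],1],
  [[0,0,0],[0.1,0,8.8],1],
  [[0,0,0],[0.1,0,8.8],1],
  [[0,0,0],[-1,0,8.8],1],
  [[0,0,0],[-1.95,0,8.8],1],
  [[0,0,0],[-2.6,0,8.6],1],
  [[0,0,0],[-3.2,0,8.4],1],
  [[0,0,0],[-3.9,0,8.3],1],
  [[0,0,0],[-4.5,0,8.2],1],
  [[0,0,0],[-5.2,0,8.1],1],
  [[0,0,0],[-5.8,0,8],1],
  [[0,0,0],[-6.5,0,8],1],
  [[0,0,0],[-7.1,0,8],1],
  [[0,0,0],[-7.8,0,8.05],1],
  [[0,0,0],[-8.4,0,8.1],1],
  [[0,0,0],[-9.1,0,8.2],1],
  [[0,0,0],[-9.7,0,8.35],1],
  [[0,0,0],[-10.3,0,8.5],1],
  [[0,0,0],[-10.95,0,8.7],1],
])

```text
time: 14.15
eef_pos: [0.5176, 0.3468, 0.1626]
orientation: [[0.554, 0.833, -0.0], [0.833, -0.554, -0.0], [-0.0, -0.0, -1.0]]
force: [-0.2, 0.5, 0.0]
gripper_width: 0.0003
finger_force: 0.4
```

Run:
```python
from cr import *
where()
s=cam('scene');cv2.imwrite('pics/c1.png',cv2.resize(s['image'][110:220,160:270],(660,660))[:600,:,::-1])
```

```text
cradle TCP mm 27.5246471067861 1.006995933642665 162.61267457059122 F [-0.1905  0.4728  0.0488] t 14.15
```

Run:
```python
from h import *
s=load('scene')['image']
for u,v in((210,172),(217,172),(224,172),(210,160),(224,160)): print(s[v,u], end=' ')
```

```text
[78 76 75] [78 77 76] [114 109  99] [76 74 73] [131 125 110]
```

step_arm([
  [[0,0,0],[-0.6,0,0.25],1],
  [[0,0,0],[-1.2,0,0.5],1],
  [[0,0,0],[-1.8,0,0.8],1],
  [[0,0,0],[-2.37,0,1.1],1],
  [[0,0,0],[-2.95,0,1.5],1],
  [[0,0,0],[-3.46,0,1.84],1],
  [[0,0,0],[-3.95,0,2.25],1],
  [[0,0,0],[-4.5,0,2.67],1],
  [[0,0,0],[-4.95,0,3.1],1],
  [[0,0,0],[-5.4,0,3.6],1],
  [[0,0,0],[-5.8,0,4.1],1],
  [[0,0,0],[-6.2,0,4.6],1],
  [[0,0,0],[-6.6,0,5.15],1],
  [[0,0,0],[-6.95,0,5.7],1],
  [[0,0,0],[-7.25,0,6.3],1],
  [[0,0,0],[-7.5,0,6.85],1],
  [[0,0,0],[-7.5,0,6.85],1],
  [[0,0,0],[-7.5,0,6.85],1],
])

```text
time: 16.0
eef_pos: [0.4763, 0.2848, 0.0942]
orientation: [[0.554, 0.833, -0.0], [0.833, -0.554, -0.0], [-0.0, -0.0, -1.0]]
force: [-0.2, 0.1, -0.2]
gripper_width: 0.0003
finger_force: 0.0
```

```bash
python3 cr.py
```

```text
cradle TCP mm -46.974055519806605 1.0270138811274212 94.24102420007374 F [-0.2372  0.1166 -0.161 ] t 16.0
```

step_arm([
  [[0,0,0],[-0.25,0,0.6],1],
  [[0,0,0],[-0.5,0,1.2],1],
  [[0,0,0],[-0.65,0,1.6],1],
  [[0,0,0],[-0.75,0,1.9],1],
  [[0,0,0],[-0.8,0,2.1],1],
  [[0,0,0],[-0.8,0,2.1],1],
])

```text
time: 16.6
eef_pos: [0.4717, 0.278, 0.073]
orientation: [[0.554, 0.833, -0.001], [0.833, -0.554, -0.0], [-0.001, -0.0, -1.0]]
force: [-0.0, 0.2, 0.2]
gripper_width: 0.0005
finger_force: 0.0
```

```bash
python3 cr.py
```

```text
cradle TCP mm -55.13576236519142 1.1001796728985629 73.03589255896455 F [-0.0438  0.2037  0.1685] t 16.6
```

step_arm([
  [[0,0,0],[0,0,-4],1],
  [[0,0,0],[0,0,-8],1],
  [[0,0,0],[-4,0,-12],0.5],
  [[0,0,0],[-8,4,-14],0.3],
  [[0,0,0],[-12,8,-14],0.3],
  [[0,0,0],[-16,12,-14],0.3],
  [[0,0,0],[-20,15,-14],0.3],
  [[0,0,0],[-20,15,-14],0.3],
  [[0,0,0],[-20,15,-14],0.3],
  [[0,0,0],[-20,15,-14],0.3],
])

```text
time: 17.6
eef_pos: [0.486, 0.0286, 0.2134]
orientation: [[0.555, 0.832, -0.0], [0.832, -0.555, 0.0], [0.0, -0.0, -1.0]]
force: [0.9, 0.3, 0.5]
gripper_width: 0.031
finger_force: 0.0
```

Run:
```python
from cr import *
where()
c=cam('top');s=cam('scene')
f=lambda k,P,x0,y0,z:(proj(k,P)[0]-[x0,y0]+.5)*z
m=np.zeros((600,800,3),np.uint8)
m[:,:400]=cv2.resize(c['image'][215:290,160:210],(400,600),interpolation=cv2.INTER_CUBIC)
m[:,400:]=cv2.resize(s['image'][150:225,190:240],(400,600),interpolation=cv2.INTER_CUBIC)
m=cv2.convertScaleAbs(m,alpha=1.7)
cv2.imwrite('pics/m8.png',m[:,:,::-1])
for th in (.1,.15,.2):
  for h in(23,52):
    P=cw(62-97*np.cos(th)+h*np.sin(th),0,39+97*np.sin(th)+h*np.cos(th));print(th,h,np.round(P,4),f(c,P,160,215,8),f(s,P,190,150,8)+[400,0])
  P=[cw(62-136*np.cos(th),y,39+136*np.sin(th)+2.5) for y in(-25,25)];print('edge',[(f(c,p,160,215,8),f(s,p,190,150,8)+[400,0]) for p in P])
```

```text
cradle TCP mm -254.9862650261216 -148.80609700137748 213.4159194567039 F [0.8606 0.2942 0.4665] t 17.6
0.1 23 [0.4853 0.2965 0.0716] [279.1267 365.0055] [538.9626 260.8424]
0.1 52 [0.4869 0.2989 0.1004] [257.6593 346.6832] [536.8332 171.8591]
edge [(array([435.9366, 387.6451]), array([590.5417, 372.0575])), (array([338.187 , 512.1834]), array([430.0173, 361.9141]))]
0.15 23 [0.4863 0.298  0.0762] [272.5715 359.6514] [539.5732 244.8263]
0.15 52 [0.4887 0.3016 0.1049] [247.3685 338.4216] [538.5863 154.3767]
edge [(array([431.4096, 383.2695]), array([590.2181, 350.8036])), (array([333.1464, 508.4088]), array([429.4087, 340.7598]))]
0.2 23 [0.4874 0.2996 0.0808] [265.4483 353.8587] [540.3752 228.7646]
0.2 52 [0.4906 0.3044 0.1092] [236.5474 329.754 ] [540.5319 137.1313]
edge [(array([426.0257, 378.2307]), array([590.1534, 329.1411])), (array([327.2466, 503.9641]), array([429.0982, 319.2022]))]
```

View pics/m8.png

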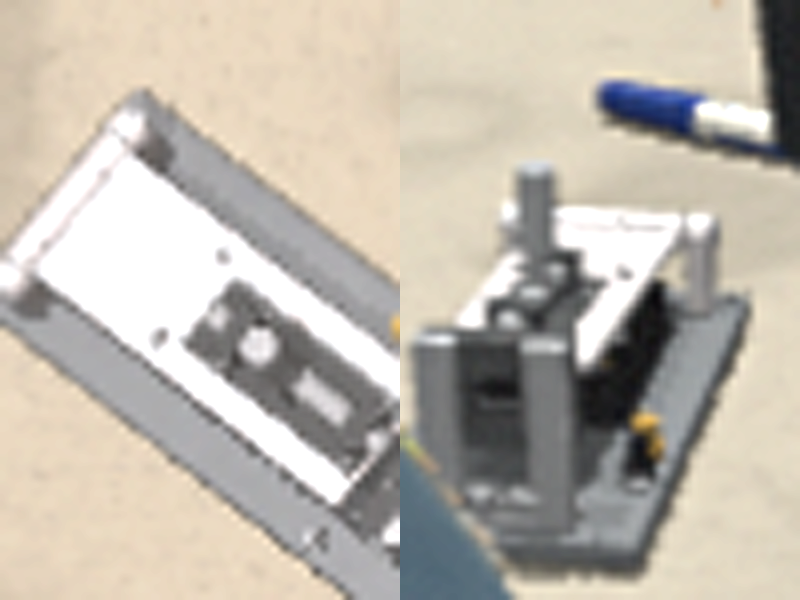

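The cover is down, with its edge near the strike. The knob top is at top-crop (258,340) and scene-crop (538,168), which corresponds to θ≈0.11 with the cover resting on the pack. I'll triangulate the knob and grip it.

Run:
```python
from cr import *
c=load('top');s=load('scene')
X,r=tri((c,(160+258.5/8-.5,215+341.5/8-.5)),(s,(190+138.5/8-.5,150+170/8-.5)))
d=X[:2]-NEST;print(X,r,'cradle',8+1e3*(d[0]*np.cos(A)+d[1]*np.sin(A)),1e3*(-d[0]*np.sin(A)+d[1]*np.cos(A)))
th=.11;print('model top',62-97*np.cos(th)+52*np.sin(th),39+97*np.sin(th)+52*np.cos(th))
tgt(cw(-31.5,0,140),56.4);tgt(cw(-31.5,0,76),56.4)
```

```text
[0.488  0.2989 0.1009] [np.float64(0.0004989645256403208), np.float64(0.0004989645256401885)] cradle -28.77523638487054 -0.9278289536745927
model top -28.7052698582665 101.3342122749542
turn [-0.0002  0.0001  0.0007] shift cm [ 22.2863 -14.8042   7.338 ]
turn [-0.0002  0.0001  0.0007] shift cm [ 22.2867 -14.8028  13.738 ]
```

step_arm([
  [[0,0,0],[4,-3,0],0],
  [[0,0,0],[8,-6,0],0],
  [[0,0,0],[12,-9,0],0],
  [[0,0,0],[16,-11,0],0],
  [[0,0,0],[20,-13.5,1],0],
  [[0,0,0],[22.3,-14.8,3],0],
  [[0,0,0],[22.3,-14.8,6],0],
  [[0,0,0],[22.3,-14.8,8],0],
  [[0,0,0],[22.3,-14.8,8],0],
  [[0,0,0],[22.3,-14.8,10],0],
  [[0,0,0],[22.3,-14.8,12],0],
  [[0,0,0],[22.3,-14.8,13.2],0],
  [[0,0,0],[22.3,-14.8,13.7],0],
  [[0,0,0],[22.3,-14.8,13.7],0],
  [[0,0,0],[22.3,-14.8,13.7],0],
])

```text
time: 19.2
eef_pos: [0.4867, 0.2964, 0.0773]
orientation: [[0.554, 0.833, 0.001], [0.833, -0.554, 0.0], [0.001, 0.001, -1.0]]
force: [1.0, -0.2, 0.7]
gripper_width: 0.0439
finger_force: 0.0
```

```bash
python3 cr.py
```

```text
cradle TCP mm -31.546088254762218 -1.147153107799198 77.2650424913173 F [ 1.008  -0.1651  0.6578] t 19.2
```

Close on the knob gradually at 8 N.

step_arm([
  [[0,0,0],[0,-0.1,0],0.3],
  [[0,0,0],[0,-0.1,0],0.5],
  [[0,0,0],[0,-0.1,0],0.6],
  [[0,0,0],[0,-0.1,0],0.65],
  [[0,0,0],[0,-0.1,0],0.7],
  [[0,0,0],[0,-0.1,0],0.75],
  [[0,0,0],[0,-0.1,0],0.8],
  [[0,0,0],[0,-0.1,0],1],
  [[0,0,0],[0,-0.1,0],1],
  [[0,0,0],[0,-0.1,0],1],
  [[0,0,0],[0,-0.1,0],1],
], grip_force=8)

```text
time: 20.3
eef_pos: [0.4844, 0.2971, 0.076]
orientation: [[0.554, 0.833, -0.003], [0.833, -0.554, 0.0], [-0.001, -0.002, -1.0]]
force: [-5.1, 2.8, 1.2]
gripper_width: 0.0124
finger_force: 8.0
```

```bash
python3 cr.py
```

```text
cradle TCP mm -32.21474895462313 1.1068857450110097 76.0156999561684 F [-5.1446  2.7861  1.1812] t 20.3
```

step_arm([
  [[0,0,0],[0,-0.1,0],1],
  [[0,0,0],[0,-0.2,0],1],
  [[0,0,0],[-0.05,-0.2,0.15],1],
  [[0,0,0],[-0.1,-0.2,0.3],1],
  [[0,0,0],[-0.15,-0.2,0.45],1],
  [[0,0,0],[-0.2,-0.2,0.6],1],
  [[0,0,0],[-0.2,-0.2,0.6],1],
  [[0,0,0],[-0.2,-0.2,0.6],1],
], grip_force=25)

```text
time: 21.1
eef_pos: [0.4831, 0.296, 0.0704]
orientation: [[0.554, 0.833, 0.001], [0.833, -0.554, -0.0], [0.0, 0.001, -1.0]]
force: [3.2, -3.0, 3.2]
gripper_width: 0.0123
finger_force: 25.0
```

```bash
python3 cr.py
```

```text
cradle TCP mm -33.86477022893449 1.6588774073207635 70.38738338115856 F [ 3.1893 -3.0021  3.1662] t 21.1
```

step_arm([
  [[0,0,0],[-0.05,0.1,0.1],1],
  [[0,0,0],[-0.1,0.1,0.2],1],
  [[0,0,0],[-0.1,0.1,0.2],1],
  [[0,0,0],[-0.3,0.1,0.2],1],
  [[0,0,0],[-0.5,0.1,0.2],1],
  [[0,0,0],[-0.7,0.1,0.2],1],
  [[0,0,0],[-0.9,0.1,0.2],1],
  [[0,0,0],[-1.1,0.1,0.2],1],
  [[0,0,0],[-1.1,0.1,0.2],1],
  [[0,0,0],[-1.1,0.1,0.2],1],
])

```text
time: 22.1
eef_pos: [0.477, 0.2862, 0.0682]
orientation: [[0.554, 0.833, -0.001], [0.833, -0.554, -0.001], [-0.001, -0.001, -1.0]]
force: [-3.0, 0.5, 5.1]
gripper_width: 0.0118
finger_force: 25.0
```

```bash
python3 cr.py; python3 -c "
from mv import *
print(np.array(ctrl.get_obs()['force'])@[np.cos(A),np.sin(A),0])"
```

```text
cradle TCP mm -45.435009883855145 1.2408599443371888 68.18889801858269 F [-2.9597  0.5145  5.0901] t 22.1
-1.2093134530137193
```

step_arm([
  [[0,0,0],[-0.2,0,0],1],
  [[0,0,0],[-0.4,0,0],1],
  [[0,0,0],[-0.5,0,0],1],
  [[0,0,0],[-0.5,0,0],1],
])

```text
time: 22.5
eef_pos: [0.4744, 0.2821, 0.0682]
orientation: [[0.554, 0.833, -0.001], [0.833, -0.554, -0.0], [-0.001, -0.001, -1.0]]
force: [-3.1, 3.0, 3.2]
gripper_width: 0.0122
finger_force: 25.0
```

```bash
python3 cr.py
python3 - <<'E'
from mv import *
o=ctrl.get_obs();print(np.array(o['force'])@[np.cos(A),np.sin(A),0],o['ft_torque'],o['gripper_width'])
s=cam('scene');c=cam('top')
# knob top visible? project at drawn and shot positions and dump brightness columns along the bolt line
E
```

```text
cradle TCP mm -50.2523168289234 1.1577581298261586 68.20599716138747 F [-3.1352  3.0215  3.1749] t 22.5
0.7817304356790927 [0.4851 0.5609 0.0234] 0.012208656035199161
```

step_arm([
  [[0,0,0],[-0.2,0,0],1],
  [[0,0,0],[-0.4,0,0],1],
  [[0,0,0],[-0.6,0,0],1],
  [[0,0,0],[-0.8,0,0],1],
  [[0,0,0],[-0.9,0,0],1],
  [[0,0,0],[-0.9,0,0],1],
  [[0,0,0],[-0.9,0,0],1],
])

```text
time: 23.3
eef_pos: [0.4715, 0.2774, 0.0687]
orientation: [[0.555, 0.832, 0.006], [0.832, -0.555, 0.006], [0.008, 0.002, -1.0]]
force: [6.9, 21.5, -5.4]
gripper_width: 0.0127
finger_force: 25.0
```

```bash
python3 cr.py
python3 - <<'E'
from mv import *
o=ctrl.get_obs();print(np.array(o['force'])@[np.cos(A),np.sin(A),0],o['ft_torque'],o['gripper_width'])
E
```

```text
cradle TCP mm -55.816642652201324 0.9808117403812232 68.66236524406291 F [ 6.8903 21.5288 -5.3695] t 23.3
21.744813996454422 [ 3.519  -1.0864 -0.0122] 0.0126604455204039
```

step_arm([
  [[0,0,0],[0.15,0,0],1],
  [[0,0,0],[0.3,0,0],1],
  [[0,0,0],[0.3,0,0],1],
  [[0,0,0],[0.3,0,0],1],
])

```text
time: 23.7
eef_pos: [0.4715, 0.2777, 0.0683]
orientation: [[0.554, 0.832, 0.001], [0.832, -0.554, 0.001], [0.001, -0.0, -1.0]]
force: [-1.4, 7.6, 1.0]
gripper_width: 0.0122
finger_force: 25.0
```

```bash
python3 cr.py
```

```text
cradle TCP mm -55.58920433469301 1.1141398969143554 68.29977477044332 F [-1.3772  7.5867  1.0306] t 23.7
```

Release, rise clear, and check the bolt.

step_arm([
  [[0,0,0],[0.1,0,0],0.7],
  [[0,0,0],[0.1,0,0],0.4],
  [[0,0,0],[0.1,0,0],0.2],
  [[0,0,0],[0.1,0,0],0],
  [[0,0,0],[0.1,0,0],0],
  [[0,0,0],[0.1,0,-2],0],
  [[0,0,0],[0.1,0,-5],0],
  [[0,0,0],[0.1,0,-9],0],
  [[0,0,0],[0,0,-13],0],
  [[0,0,0],[-4,4,-14],0],
  [[0,0,0],[-8,8,-14],0],
  [[0,0,0],[-12,12,-14],0],
  [[0,0,0],[-17,15,-14],0],
  [[0,0,0],[-20,15,-14],0],
  [[0,0,0],[-20,15,-14],0],
  [[0,0,0],[-20,15,-14],0],
  [[0,0,0],[-20,15,-14],0],
])

```text
time: 25.4
eef_pos: [0.4857, 0.0285, 0.2084]
orientation: [[0.553, 0.833, 0.0], [0.833, -0.553, 0.0], [0.0, 0.0, -1.0]]
force: [-0.2, -0.5, -0.7]
gripper_width: 0.0439
finger_force: 0.0
```

Run:
```python
from cr import *
where()
c0=load('scene')  # arm in view
old=cv2.imread('pics/m8.png')[:,:,::-1]
c=cam('top');s=cam('scene')
m=np.zeros((600,800,3),np.uint8)
m[:,:400]=cv2.resize(c['image'][215:290,160:210],(400,600),interpolation=cv2.INTER_CUBIC)
m[:,400:]=cv2.resize(s['image'][150:225,190:240],(400,600),interpolation=cv2.INTER_CUBIC)
m=cv2.convertScaleAbs(m,alpha=1.7);cv2.imwrite('pics/m9.png',m[:,:,::-1])
# knob top template from the earlier picture, searched in the new one
for n,(x,y,w,h),sub in (('top',(234,316,48,48),slice(0,400)),('scene',(516,156,44,60),slice(400,800))):
    T=np.ascontiguousarray(old[y:y+h,x:x+w]);r=cv2.matchTemplate(np.ascontiguousarray(m[:,sub]),T,cv2.TM_CCOEFF_NORMED)
    _,v,_,l=cv2.minMaxLoc(r);ox=sub.start;print(n,v,'moved',(l[0]+ox-x,l[1]-y))
f=lambda k,P,x0,y0:(proj(k,P)[0]-[x0,y0]+.5)*8
def top(th,b):return cw(62-(97+b)*np.cos(th)+52*np.sin(th),0,39+(97+b)*np.sin(th)+52*np.cos(th))
for th in(0,.03,.05,.1): 
  for b in (16,22): print(th,b,f(c,top(th,b),160,215)-f(c,top(.11,0),160,215),f(s,top(th,b),190,150)-f(s,top(.11,0),190,150))
```

```text
cradle TCP mm -255.24784526170737 -148.56529371939035 208.41052509317706 F [-0.218  -0.522  -0.6571] t 25.4
top 0.8183417320251465 moved (64, 51)
scene 0.9232266545295715 moved (-20, 50)
0 16 [60.8504 47.8692] [-15.5613  60.4023]
0 22 [75.8716 59.5294] [-20.251   68.5644]
0.03 16 [55.2542 43.3308] [-14.8386  48.1433]
0.03 22 [70.2181 54.9374] [-19.5536  55.7086]
0.05 16 [51.3816 40.1958] [-14.3079  39.9782]
0.05 22 [66.2981 51.7596] [-19.0368  47.1407]
0.1 16 [41.2128 31.983 ] [-12.812  19.623]
0.1 22 [55.9789 43.4147] [-17.5651  25.7625]
```

The knob moved by (64,51) px in the top view and (-20,50) px in the scene view. That fits the bolt fully home (22 mm) with the cover at about 0.045 rad, and the robot is clear.

```bash
python3 -c "
from station import ctrl
print(ctrl.job_done())"
```

```text
the job is handed in; nothing more can be done
None
```

I set the pack in the nest, closed the cover, shot the bolt to its stop (about 22 mm, cover about 0.045 rad by camera), and handed the job in at about 25 s; no verdict was returned.

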